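Erect the dispensing tray under the capsule hopper

TASK

Erect the cardboard tray that sits under the capsule hopper: fold its left and right side panels fully upright first, then fold the front panel up and keep it pressed back until the yellow sprung catch has come fully out in front of it, so that it stays up when you let go. Press gently so that the board is not crushed, do not knock the hopper, and leave the jar, tub and cup where they stand.

Things in the scene. Friction and masses are not known exactly. Their poses are not given: they have to be found in the camera images.
- jig: Fixed steel pedestal 150 x 140 x 30 mm with the tray on it; origin on the bench under the tray's centre, +x to the tray's back (away from the robot at yaw 0), +y to its left. Tray floor 160 (x) x 156 (y) mm, top at z = 34 mm; back wall fixed upright at x = 80, top at 114. Three panels 4 mm thick hinge at the other floor edges and lean outward. Catch post at x -110 to -81, y 90 to 126, 114 high.
- hopper: Clear capsule hopper, fixed; origin at the centre of its underside, 154 mm above the bench, axes as the jig's. 90 (x) x 130 (y) mm, top 230 mm above the bench, on a column behind the tray (jig x 110 to 140). Its front side lies 8 mm behind the front hinge line, so it is in the way of a gripper held upright at the raised front panel.
- left_hinge (a point): Middle of the left panel's hinge line, at jig (0, 78, 36) mm; the line runs along jig x; axes as the jig's.
- right_hinge (a point): Middle of the right panel's hinge line, at jig (0, -78, 36) mm; the line runs along jig x; axes as the jig's.
- front_hinge (a point): Middle of the front panel's hinge line, at jig (-80, 0, 36) mm; the line runs along jig y; axes as the jig's.
- left_edge (a point): Middle of the free edge of the left panel (150 mm long), 80 mm from its hinge, in the middle of the thickness.
- right_edge (a point): Middle of the free edge of the right panel (150 mm long), 80 mm from its hinge, in the middle of the thickness.
- front_edge (a point): Middle of the free edge of the front panel (148 mm wide), 80 mm from its hinge, in the middle of the thickness.
- left (a joint): Fold angle of the left panel, rad: 0 lying flat outward, 1.57 upright (its stop). Stiff crease: it stays where it is left.
- right (a joint): Fold angle of the right panel, rad: 0 lying flat outward, 1.57 upright (its stop). Stiff crease: it stays where it is left.
- front (a joint): Fold angle of the front panel, rad: 0 lying flat outward (towards the jig's -x), 1.57 upright (its stop). It springs back when let go, unless the catch stands in front of it.
- catch (a joint): Travel of the yellow sprung catch, m: 0 fully out, 0.016 pushed in (to jig +y). Its bevelled nose reaches 10 mm over the left end of the front panel's path, 62 mm above the hinge. The rising panel pushes it in with some newtons from about 1.1 rad on; once the panel is at its stop it comes out again slowly, in about 1 s, in front of the panel.
- catch_nose (a point): On the catch's nose, at its back face (the one that holds the panel), 98 mm above the bench; at jig (-83.5, 67, 98) mm when fully out.
- amber_jar: Bystander: amber jar, radius 32, height 100 mm; origin at the centre of its underside.
- white_tub: Bystander: white tub with yellow cap, radius 36, height 85 mm; origin at the centre of its underside.
- beaker: Bystander: blue cup, radius 35, height 85 mm; origin at the centre of its underside.

How it is judged:
On the way, in this order (a step that is already met when the one before it is completed fails the run):
1. both side panels are upright (value of joint each of left, right above 1.47 rad), for 0.2 s.
2. the front panel is upright with the catch out in front of it (value of joint front above 1.46 rad and value of joint catch below 0.003 m), for 0.2 s.
At the end, for the whole second after the job is handed in: Left and right panels raised to more than 1.47 rad (within about 6 degrees of upright), front panel to more than 1.46 rad, and the catch within 3 mm of fully out, all standing by themselves (all of step 1 and all of step 2); the robot touches nothing.
It fails at once if the gripper or arm presses on a panel with more than 40 N (contact force between any of left, right, front and the fingers above 40 N or contact force between any of left, right, front and the arm above 40 N).
It fails at once if a bystander is moved more than 25 mm (distance of any of amber_jar, white_tub, beaker from where it was at the start of the episode above 0.025 m).
It fails at once if the hopper is struck with more than 15 N (contact force between hopper and anything else above 15 N).
It also fails if it takes over 69 s, if anything falls off the work surface, if the arm or the gripper's body presses on something with over 40 N, if the wrist force passes 120 N, or if a joint passes its speed limit or range.

ROBOT

A 6-joint arm with a two-finger parallel gripper is mounted at the origin on the work surface. World frame = base frame: x ahead of the robot, y to its left, z up, the work surface at z = 0. Lengths are in m, angles in rad, forces in N, time in s.
With the tool pointing down it reaches from about 0.35 to 0.85 m from the base axis. Payload 8.1 kg.
Tool frame: the origin (TCP) lies on the centre line of the jaws, within the pads' length; the fingertips stand robot.tips_ahead ahead of it and the grasp point (between the pads) lies 6 mm ahead of it (robot.tips_ahead is the distance from the TCP to the fingertips, in m); z points along the fingers, y is the line along which they close (so a half turn about z gives the same grasp; the last joint's range is limited). The gripper opens to 93 mm and grips with 3 to 60 N. Pads are 15 mm wide; open, the fingers measure 128 mm over their backs; the gripper's body (75 mm by 188 mm) begins 65 mm behind the grasp point.
Start: joints at [1.054, 0.13, 1.488, -0, 1.523, -0.085], TCP at [0.251, 0.545, 0.244] pointing down, gripper open.
Joint ranges: [-2.96, 2.96], [-0.89, 2.26], [0.02, 2.5], [-1.34, 4.48], [0, 2.73], [-2.66, 2.66]. Speed limits (rad/s): [2.39, 2.39, 2.79, 3.14, 3.14, 3.14].

INTERFACE

Orientations are given as a rotation vector (axis times angle).
In Python, from plant import robot gives the robot as it stands.
- The arm moves only by the tool apply_moves, never from a script. Its arguments are lists of equal length, an entry for each row: "delta_pos": the shift along the tool's x, y, z in cm, a list of three; "twist": the turn about the tool's z in rad. A call has 1 to 8 rows; each row shifts and turns the commanded pose from where the row before left it, along the tool's axes as they then stand; what a row does not reach is not made up. A row lasts 1/8 s, in which the tool goes at most 62.5 mm and 10.7 degrees, less where a joint would pass 70% of its speed; a pose out of reach is approached as far as the arm can. A call with a gripper value outside its range is refused whole. "gripper" is the finger opening in cm, from 0 to 9.3, set as the call begins (left out, the last holds). The fingers move at their own pace and stop on an object; "squeeze" is the grip in N (left out, the last holds). Time passes only in rows, so rows that do not move let the fingers close. It gives the time, the measured TCP pose, the force, the opening and the grip force at its end, in the units of the state.
- robot.read_state(): the state, without advancing time (a new reading comes with each control period).
- robot.read_camera(name): name is "scene" or "side" or "wrist"; returns a dict with "frame" (480x640x3 uint8, red, green, blue), "vertical_fov" (degrees; the focal length in pixels is half the picture's height over the tangent of half this angle, whatever the lens; pixels are square), "cx", "cy" (the principal point, pixels), "R" (3x3) and "t" (3): a world point X has camera coordinates R X + t. Camera axes: x right, y down, z forward; pixel columns grow to the right and rows downward; lengths in m; the calibration is good to about 2 mm. A picture is of the moment at which its call begins. There is no depth.
- robot.close_job(): hands the job in; it is judged then, once.
The state is a dict: "t": time; "q": joint angles; "dq": joint speeds; "joint_torque": joint torques, N m; "tool_pos": TCP position; "orientation": TCP orientation; "force": force on the tool from outside, world axes, zero at the start; "wrist_torque": the same for the moment, N m; "opening": finger opening in m; "gripper_force": force on a finger pad.
Only numpy, scipy, OpenCV 4.12 (cv2) and the standard library are available. Lean on these libraries where they do the work, as an engineer would, in place of code of your own. Each camera call takes 0.05 s, during which the arm holds its last target. There are 200 camera calls.

## Working session

There is one attempt and no reset: what is moved stays moved. The work goes in short steps, Python scripts to look and compute and a tool call to move; the robot and the scene stay as the last step left them, time stands still between calls to the robot, and variables do not carry over. Pictures are saved under pics/ and viewed, at most 10 in all, crops included, and the job is handed in when it is done.

Besides the shell and the picture viewer there is one more tool, called after "Call:" in YAML: its name, and indented under it one key for each argument. apply_moves: Moves the arm, as the interface text tells. Its arguments: {"type":"object","properties":{"delta_pos":{"type":"array"},"twist":{"type":"array"},"gripper":{"type":"number"},"squeeze":{"type":"number"}},"required":["delta_pos","twist"]}

```bash
ls; mkdir -p pics
python3 - <<'E'
from plant import robot
import cv2, numpy as np, pickle
print(robot.tips_ahead); s=robot.read_state(); print({k:np.round(v,3) for k,v in s.items()})
for n in ["scene","side"]:
    c=robot.read_camera(n); cv2.imwrite(f"pics/{n}0.png",c["frame"][:,:,::-1]); pickle.dump(c,open(f"{n}0.pkl","wb"))
    print(n,c["vertical_fov"],c["cx"],c["cy"],np.round(c["R"],3).tolist(),np.round(c["t"],3), np.round(-c["R"].T@c["t"],3))
E
```

```text
pics
0.025
{'t': np.float64(0.0), 'q': array([ 1.054,  0.131,  1.489, -0.   ,  1.523, -0.085]), 'dq': array([ 0.001, -0.   ,  0.   ,  0.001, -0.001, -0.   ]), 'joint_torque': array([-1.0000e-03, -5.5984e+01, -4.9177e+01,  7.7000e-02,  3.5000e-02,
       -0.0000e+00]), 'tool_pos': array([0.251, 0.544, 0.243]), 'orientation': array([-6.730e-01, -3.068e+00,  3.000e-03]), 'force': array([ 0.321,  0.955, -0.184]), 'wrist_torque': array([ 0.023, -0.036, -0.009]), 'gripper_force': np.float64(0.0), 'opening': np.float64(0.093)}
scene 46.05380307887037 314.8945098842912 233.79062975534774 [[-0.799, 0.602, 0.02], [0.31, 0.44, -0.843], [-0.516, -0.666, -0.538]] [ 0.427 -0.08   1.496] [1.137 0.775 0.729]
side 55.41521904485271 323.2555246536011 235.87990274194703 [[0.834, -0.552, -0.004], [-0.341, -0.509, -0.791], [0.434, 0.661, -0.612]] [-0.456  0.307  0.85 ] [ 0.116 -0.657  0.761]
```

View pics/scene0.png

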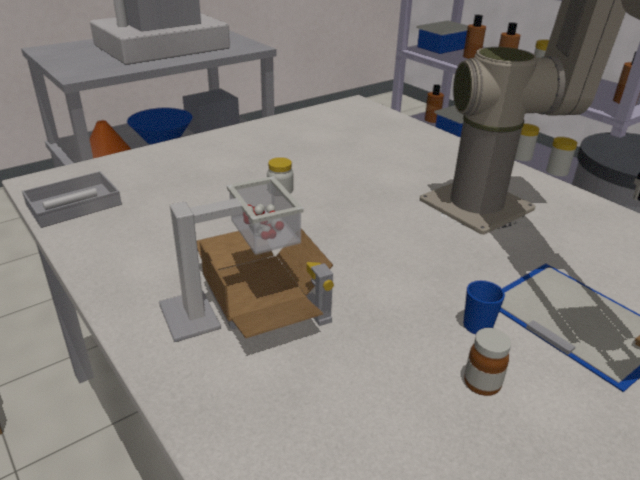

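View pics/side0.png

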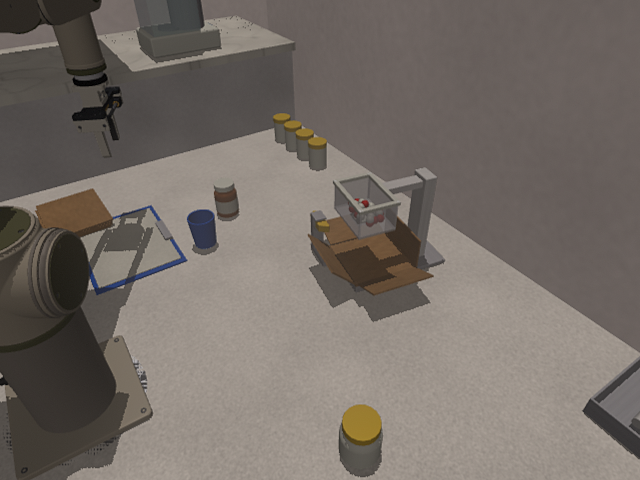

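The scene view shows the tray around (265,275) and the hopper at (265,215), with the catch post at (322,290). The side view shows the tray at (370,250). I'll enlarge both to read corners.

Run:
```python
import cv2
a=cv2.imread("pics/scene0.png")[160:350,150:350]; b=cv2.imread("pics/side0.png")[155:315,290:450]
cv2.imwrite("pics/c1.png",cv2.resize(a,None,fx=3,fy=3,interpolation=cv2.INTER_CUBIC))
cv2.imwrite("pics/c2.png",cv2.resize(b,None,fx=3.7,fy=3.7,interpolation=cv2.INTER_CUBIC))
```

```text
(no output)
```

View pics/c1.png

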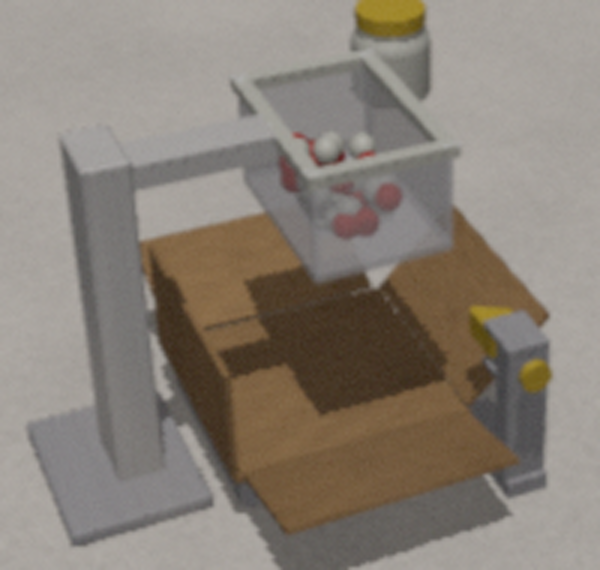

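View pics/c2.png

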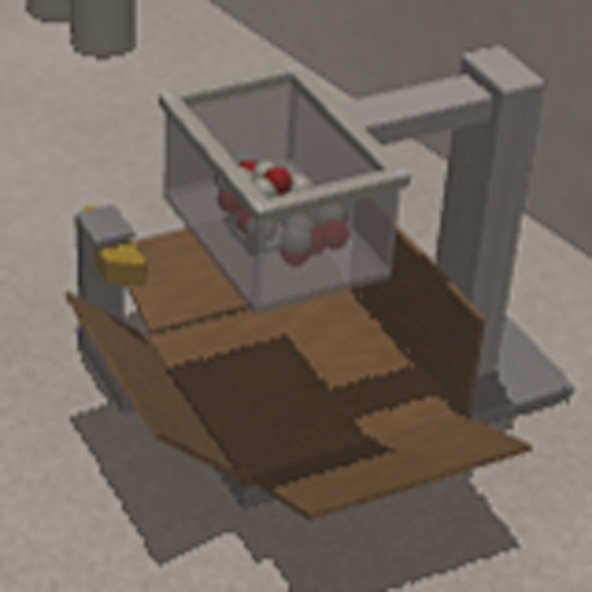

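The crops show the hopper's bottom corners, the post top, the back wall corners and the panel edges clearly. I'll fit the jig's x, y and yaw from these points.

```bash
cat > h.py <<'E'
import numpy as np, cv2, pickle
from scipy.optimize import least_squares
def proj(c,X):
    p=np.asarray(X)@c["R"].T+c["t"]; f=240/np.tan(np.radians(c["vertical_fov"])/2)
    return np.c_[c["cx"]+f*p[:,0]/p[:,2], c["cy"]+f*p[:,1]/p[:,2]]
def jw(p,J):
    x,y,a=p; J=np.asarray(J,float)/1000; c,s=np.cos(a),np.sin(a)
    return np.c_[x+c*J[:,0]-s*J[:,1], y+s*J[:,0]+c*J[:,1], J[:,2]]
def cross(c,uv,z):
    f=240/np.tan(np.radians(c["vertical_fov"])/2); d=c["R"].T@np.array([(uv[0]-c["cx"])/f,(uv[1]-c["cy"])/f,1]); o=-c["R"].T@c["t"]
    return o+d*(z-o[2])/d[2]
E
python3 - <<'E'
from h import *
S=pickle.load(open("scene0.pkl","rb"));D=pickle.load(open("side0.pkl","rb"))
A=[((318,280),(18,65,154)),((452,245),(-72,65,154)),((485,325),(-81,90,114)),((520,312),(-110,90,114)),((548,335),(-110,126,114)),((515,352),(-81,126,114)),((232,378),(80,78,114)),((240,475),(80,78,34))]
B=[((260,308),(-72,-65,154)),((390,272),(18,-65,154)),((80,212),(-110,126,114)),((95,240),(-110,90,114)),((132,235),(-81,90,114)),((482,320),(80,-78,114)),((470,410),(80,-78,34))]
ua=np.array([a[0] for a in A])/3+[150,160]; ub=np.array([b[0] for b in B])/3.7+[290,155]
JA=[a[1] for a in A];JB=[b[1] for b in B]
r=lambda p: np.r_[(proj(S,jw(p,JA))-ua).ravel(),(proj(D,jw(p,JB))-ub).ravel()]
q=least_squares(r,[0.6,0.1,0.],loss="soft_l1"); p=q.x; print(p,np.degrees(p[2])); print(np.round(r(p).reshape(-1,2),1).tolist())
pickle.dump(p,open("jig.pkl","wb"))
def ang(c,uv,fn):
    return least_squares(lambda t:(proj(c,jw(p,[fn(t[0])]))-uv).ravel(),[0.5]).x
c,s=np.cos,np.sin
E_=lambda u,v,k:(np.array([u,v])/k+([150,160] if k==3 else [290,155]))
L=lambda x:(lambda t:(x,78+80*c(t),36+80*s(t)))
R=lambda x:(lambda t:(x,-78-80*c(t),36+80*s(t)))
F=lambda y:(lambda t:(-80-80*c(t),y,36+80*s(t)))
print("L",ang(S,E_(517,460,3),L(-75)),ang(S,E_(288,530,3),L(75)))
print("R",ang(D,E_(310,518,3.7),R(-75)),ang(D,E_(530,450,3.7),R(75)))
print("F",ang(D,E_(70,295,3.7),F(74)),ang(D,E_(160,435,3.7),F(-74)),ang(S,E_(547,318,3),F(74)))
print("tub",cross(D,(361,425),.085),cross(S,(280,165),.085),"jar",cross(S,(492,342),.1),cross(D,(225,186),.1),"cup",cross(S,(484,293),.085),cross(D,(202,216),.085))
E
```

```text
[ 0.68547684 -0.00399906 -0.16832589] -9.644363111795908
[[-0.4, 1.3], [0.3, 1.0], [-0.6, -2.2], [1.5, -1.8], [1.5, 0.8], [-1.5, -0.7], [-0.8, -0.1], [-0.7, 2.1], [-0.7, 1.4], [0.4, 0.8], [-2.1, 0.4], [-0.4, 0.6], [0.5, -0.9], [0.3, -1.7], [-0.7, 0.3]]
L [0.21705464] [0.26121839]
R [0.41306497] [0.37164724]
F [0.7884044] [0.76029507] [0.74246504]
tub [ 0.37620677 -0.36574026  0.085     ] [ 0.39371231 -0.3417188   0.085     ] jar [0.49587047 0.41803017 0.1       ] [0.48341364 0.3944481  0.1       ] cup [0.38727988 0.31809572 0.085     ] [0.3826382  0.31533715 0.085     ]
```

The jig is at about (0.685, -0.004) with yaw -9.6°. Panel angles are left ≈0.24, right ≈0.39 and front ≈0.76. The moves can't tilt the tool directly, and a tool held upright can't press the front panel home under the hopper. So I'll test in free space what the arm does at the edge of its reach.

Call:
apply_moves:
  delta_pos:
    - [0, 5, -1]
    - [0, 5, -1]
    - [0, 5, 0]
    - [0, 5, 0]
    - [0, 5, 0]
    - [0, 5, 0]
    - [0, 5, 0]
    - [0, 5, 0]
  twist: [0, 0, 0, 0, 0, 0, 0, 0]

```text
t: 1.1
tool_pos: [0.3778, 0.8192, 0.2327]
orientation: [0.671, 3.059, 0.071]
force: [0.1, 0.2, -1.1]
opening: 0.0928
gripper_force: 0.0
```

Call:
apply_moves:
  delta_pos:
    - [0, 5, 0]
    - [0, 5, 0]
    - [0, 5, 0]
    - [0, 5, 0]
  twist: [0, 0, 0, 0]

```text
t: 1.6
tool_pos: [0.4032, 0.8744, 0.2278]
orientation: [0.66, 3.009, 0.316]
force: [0.2, -0.6, -0.0]
opening: 0.0931
gripper_force: 0.0
```

```bash
cat >> h.py <<'E'
def st():
    from plant import robot
    from scipy.spatial.transform import Rotation as Ro
    s=robot.read_state(); M=Ro.from_rotvec(s["orientation"]).as_matrix()
    print("t",round(float(s["t"]),2),"q",np.round(s["q"],3),"pos",np.round(s["tool_pos"],4),"F",np.round(s["force"],1))
    print(np.round(M,3).tolist()); return s,M
E
python3 -c "
from h import *
st()"
```

```text
t 1.6 q [ 1.081  1.21   0.024  0.012  1.698 -0.055] pos [0.4032 0.8744 0.2278] F [ 0.2 -0.6 -0. ]
[[-0.908, 0.409, 0.087], [0.419, 0.888, 0.189], [0.0, 0.208, -0.978]]
```

The tool tilts 12° outward at the reach limit. I'll push further, then see if the tilt persists on the way back.

Call:
apply_moves:
  delta_pos:
    - [0, 5, 0]
    - [0, 5, 0]
    - [0, 5, 0]
    - [0, 5, 0]
  twist: [0, 0, 0, 0]

```text
t: 2.1
tool_pos: [0.4245, 0.9203, 0.2409]
orientation: [0.647, 2.948, 0.533]
force: [-0.4, 0.4, 0.3]
opening: 0.0928
gripper_force: 0.0
```

Call:
apply_moves:
  delta_pos:
    - [0, -4, 0]
    - [0, -4, 0]
    - [0, -4, 0]
    - [0, -4, 0]
  twist: [0, 0, 0, 0]

```text
t: 2.6
tool_pos: [0.3772, 0.8166, 0.2002]
orientation: [0.646, 2.948, 0.535]
force: [1.8, 1.2, -0.6]
opening: 0.093
gripper_force: 0.0
```

```bash
python3 -c "
from h import *
st()"
```

```text
t 2.6 q [ 1.072  0.649  0.958  0.025  1.176 -0.073] pos [0.3772 0.8166 0.2002] F [ 1.8  1.2 -0.6]
[[-0.908, 0.392, 0.147], [0.418, 0.85, 0.319], [-0.0, 0.351, -0.936]]
```

The tilt persists at about 20° toward azimuth 65°. That suits the right panel, which gets pushed toward +y. Next I turn so that tool x faces jig +y, close the fingers and rise.

Call:
apply_moves:
  delta_pos:
    - [0, 0, -2]
    - [0, 0, -2]
    - [0, 0, -2]
    - [0, 0, -2]
    - [0, 0, -2]
    - [0, 0, -2]
    - [0, 0, -1]
  twist: [0.185, 0.185, 0.185, 0.185, 0.185, 0.185, 0.185]
  gripper: 0

```text
t: 3.48
tool_pos: [0.3588, 0.7767, 0.3244]
orientation: [-2.248, -1.911, -0.488]
force: [-0.7, 0.3, -0.0]
opening: 0.028
gripper_force: 0.0
```

```bash
cat >> h.py <<'E'
def jt(P,off,s,M):
    "tool-frame shift in cm bringing tool point off (mm) to jig point P (mm)"
    p=pickle.load(open("jig.pkl","rb")); W=jw(p,[P])[0]
    here=s["tool_pos"]+M@(np.array(off)/1000)
    return np.round(100*M.T@(W-here),2), np.round(W-here,3)
def injig(s,M,off):
    p=pickle.load(open("jig.pkl","rb")); d=s["tool_pos"]+M@(np.array(off)/1000)-[p[0],p[1],0]; c,sn=np.cos(p[2]),np.sin(p[2])
    return np.round(1000*np.array([c*d[0]+sn*d[1],-sn*d[0]+c*d[1],d[2]]),1)
E
python3 -c "
from h import *
s,M=st()
print(injig(s,M,(7.5,0,25)))
print(jt((-60,-330,280),(7.5,0,25),s,M),jt((10,-215,40),(7.5,0,25),s,M))"
```

```text
t 3.48 q [1.068 0.487 0.956 0.026 1.339 1.228] pos [0.3588 0.7767 0.3244] F [-0.7  0.3 -0. ]
[[0.135, 0.98, 0.148], [0.931, -0.177, 0.32], [0.34, 0.094, -0.936]]
[-450.7  730.5  303.5]
(array([-101.38,   39.76,  -30.33]), array([ 0.208, -1.111, -0.024])) (array([-98.89,  44.35,  -3.32]), array([ 0.296, -1.009, -0.264]))
```

Call:
apply_moves:
  delta_pos:
    - [-5.1, 2, -1.5]
    - [-5.1, 2, -1.5]
    - [-5.1, 2, -1.5]
    - [-5.1, 2, -1.5]
    - [-5.1, 2, -1.5]
    - [-5.1, 2, -1.5]
    - [-5.1, 2, -1.5]
    - [-5.1, 2, -1.5]
  twist: [0, 0, 0, 0, 0, 0, 0, 0]

```text
t: 4.47
tool_pos: [0.4453, 0.3287, 0.3128]
orientation: [-2.244, -1.92, -0.488]
force: [0.8, -0.7, 0.2]
opening: 0.0007
gripper_force: 0.0
```

Call:
apply_moves:
  delta_pos:
    - [-5.1, 2, -1.5]
    - [-5.1, 2, -1.5]
    - [-5.1, 2, -1.5]
    - [-5.1, 2, -1.5]
    - [-5.1, 2, -1.5]
    - [-5.1, 2, -1.5]
    - [-5.1, 2, -1.5]
    - [-5.1, 2, -1.5]
  twist: [0, 0, 0, 0, 0, 0, 0, 0]

```text
t: 5.48
tool_pos: [0.5318, -0.1179, 0.3032]
orientation: [-2.246, -1.921, -0.486]
force: [0.5, -0.0, 0.3]
opening: 0.0008
gripper_force: 0.0
```

Call:
apply_moves:
  delta_pos:
    - [-5.1, 2, -1.5]
    - [-5.1, 2, -1.5]
    - [-5.1, 2, -1.5]
    - [-5.1, 2, -1.5]
  twist: [0, 0, 0, 0]

```text
t: 5.98
tool_pos: [0.575, -0.3409, 0.2982]
orientation: [-2.246, -1.921, -0.485]
force: [0.6, 0.4, 1.3]
opening: 0.0009
gripper_force: 0.0
```

```bash
python3 -c "
from h import *
s,M=st()
print(injig(s,M,(7.5,0,25)))
print(jt((10,-215,40),(7.5,0,25),s,M),jt((10,-185,40),(7.5,0,25),s,M))"
```

```text
t 5.97 q [-0.787  0.37   1.15   0.339  1.738 -0.594] pos [ 0.575  -0.3409  0.2982] F [0.6 0.4 1.3]
[[0.13, 0.98, 0.148], [0.933, -0.171, 0.316], [0.335, 0.097, -0.937]]
[ -50.4 -335.2  277.3]
(array([ 3.19,  3.65, 26.84]), array([ 0.08 ,  0.108, -0.237])) (array([ 6.02,  3.64, 27.85]), array([ 0.085,  0.138, -0.237]))
```

Call:
apply_moves:
  delta_pos:
    - [1.2, 0.7, 5.6]
    - [1.2, 0.7, 5.6]
    - [1.2, 0.7, 5.6]
    - [1.2, 0.7, 5.6]
    - [1.2, 0.7, 5.3]
    - [0, 0, 0]
  twist: [0, 0, 0, 0, 0, 0]

```text
t: 6.72
tool_pos: [0.6549, -0.197, 0.0567]
orientation: [-2.238, -1.917, -0.479]
force: [-0.3, 0.3, 0.7]
opening: 0.0005
gripper_force: 0.0
```

Run:
```python
from h import *
s,M=st()
print(injig(s,M,(7.5,0,25)))
for t in (.5,.8,1.1,1.4): # edge path reference
    print(t,-78-80*np.cos(t),36+80*np.sin(t))
p=pickle.load(open("jig.pkl","rb")); c,n=np.cos(p[2]),np.sin(p[2])
for n_,v in (("jy",(-n,c,0)),("z",(0,0,1)),("jx",(c,n,0))): print(n_,np.round(M.T@np.array(v),3))
```

```text
t 6.72 q [-0.549  0.517  1.413  0.37   1.284 -0.513] pos [ 0.6549 -0.197   0.0567] F [-0.3  0.3  0.7]
[[0.13, 0.982, 0.139], [0.932, -0.168, 0.321], [0.339, 0.088, -0.937]]
[   4.1 -179.8   35.8]
0.5 -148.20660495122982 74.35404308833624
0.8 -133.73653674777324 93.38848727196182
1.1 -114.2876897140462 107.29658880491483
1.4 -91.59737143201929 114.83597839907681
jy [ 0.94  -0.002  0.34 ]
z [ 0.339  0.088 -0.937]
jx [-0.028  0.996  0.083]
```

Call:
apply_moves:
  delta_pos:
    - [0.94, 0, 0.34]
    - [0.94, 0, 0.34]
    - [0.94, 0, 0.34]
    - [0.47, 0, 0.17]
    - [0.4, 0, 0]
    - [0.4, 0, 0]
  twist: [0, 0, 0, 0, 0, 0]

```text
t: 7.48
tool_pos: [0.6647, -0.1615, 0.0654]
orientation: [-2.249, -1.921, -0.483]
force: [-1.1, -8.0, 4.0]
opening: 0.0004
gripper_force: 3.4
```

Call:
apply_moves:
  delta_pos:
    - [0.6, 0.02, -0.16]
    - [0.6, 0.02, -0.16]
    - [0.6, 0.02, -0.16]
  twist: [0, 0, 0]

```text
t: 7.85
tool_pos: [0.6665, -0.1439, 0.0753]
orientation: [-2.246, -1.919, -0.484]
force: [-0.3, -2.1, 0.8]
opening: 0.0005
gripper_force: 1.1
```

Run:
```python
from h import *
s,M=st()
print(injig(s,M,(7.5,0,25)))
```

```text
t 7.85 q [-0.471  0.458  1.455  0.375  1.264 -0.435] pos [ 0.6665 -0.1439  0.0753] F [-0.3 -2.1  0.8]
[[0.13, 0.981, 0.147], [0.933, -0.171, 0.317], [0.336, 0.096, -0.937]]
[   6.9 -125.6   54.4]
```

Call:
apply_moves:
  delta_pos:
    - [0.55, 0.02, -0.07]
    - [0.55, 0.02, -0.07]
    - [0.55, 0.02, -0.07]
    - [0.55, 0.02, -0.07]
    - [0.55, 0.02, -0.07]
    - [0.55, 0.02, -0.07]
  twist: [0, 0, 0, 0, 0, 0]

```text
t: 8.6
tool_pos: [0.6712, -0.114, 0.09]
orientation: [-2.245, -1.919, -0.484]
force: [0.9, -1.9, -1.6]
opening: 0.0006
gripper_force: 1.1
```

Call:
apply_moves:
  delta_pos:
    - [0.4, 0.02, -0.1]
    - [0.4, 0.02, -0.1]
    - [0.3, 0.0, 0.0]
  twist: [0, 0, 0]

```text
t: 8.98
tool_pos: [0.6727, -0.1048, 0.0956]
orientation: [-2.245, -1.919, -0.483]
force: [-0.6, -0.9, -1.2]
opening: 0.0006
gripper_force: 1.1
```

Run:
```python
from h import *
s,M=st()
print(injig(s,M,(7.5,0,25)))
```

```text
t 8.97 q [-0.413  0.415  1.471  0.374  1.27  -0.372] pos [ 0.6727 -0.1048  0.0956] F [-0.6 -0.9 -1.2]
[[0.13, 0.981, 0.146], [0.933, -0.171, 0.317], [0.336, 0.095, -0.937]]
[  6.3 -86.   74.7]
```

Call:
apply_moves:
  delta_pos:
    - [0.19, 0, 0.07]
    - [0.19, 0, 0.07]
    - [0.1, 0, 0.04]
    - [0, 0, 0]
  twist: [0, 0, 0, 0]

```text
t: 9.48
tool_pos: [0.6734, -0.1018, 0.0958]
orientation: [-2.247, -1.92, -0.482]
force: [-6.1, -10.2, 1.6]
opening: 0.0004
gripper_force: 5.0
```

Call:
apply_moves:
  delta_pos:
    - [0.1, 0, 0.03]
    - [0.1, 0, 0.03]
    - [0, 0, 0]
  twist: [0, 0, 0]

```text
t: 9.85
tool_pos: [0.6735, -0.1015, 0.0958]
orientation: [-2.25, -1.921, -0.479]
force: [-8.2, -15.1, 1.3]
opening: 0.0003
gripper_force: 8.3
```

The right panel is at its stop at about 15 N. I'll back off, rise, and swing to the robot's right to tilt the other way for the left panel.

Call:
apply_moves:
  delta_pos:
    - [-1.9, 0, -0.7]
    - [-2.8, 0, -1]
    - [-2.8, 0, -1]
    - [1, 0.5, -5]
    - [1, 0.5, -5]
    - [1, 0.5, -5]
    - [1, 0.5, -5]
  twist: [0, 0, 0, 0, 0, 0, 0]

```text
t: 10.72
tool_pos: [0.6558, -0.2062, 0.3006]
orientation: [-2.244, -1.92, -0.485]
force: [0.7, -0.2, 0.3]
opening: 0.0007
gripper_force: 0.0
```

```bash
cat >> h.py <<'E'
def wt(W,s,M): return np.round(100*M.T@(np.array(W)-s["tool_pos"]),1)
E
python3 - <<'E'
from h import *
from plant import robot
s,M=st()
print(wt((-0.1,-0.72,.36),s,M))
c=robot.read_camera("side"); cv2.imwrite("pics/s1.png",cv2.resize(c["frame"][140:330,270:490,::-1],None,fx=3,fy=3,interpolation=cv2.INTER_CUBIC))
E
```

```text
t 10.72 q [-0.56   0.346  1.177  0.356  1.661 -0.379] pos [ 0.6558 -0.2062  0.3006] F [ 0.7 -0.2  0.3]
[[0.129, 0.981, 0.147], [0.933, -0.171, 0.318], [0.337, 0.096, -0.937]]
[-55.7 -64.8 -33. ]
```

View pics/s1.png

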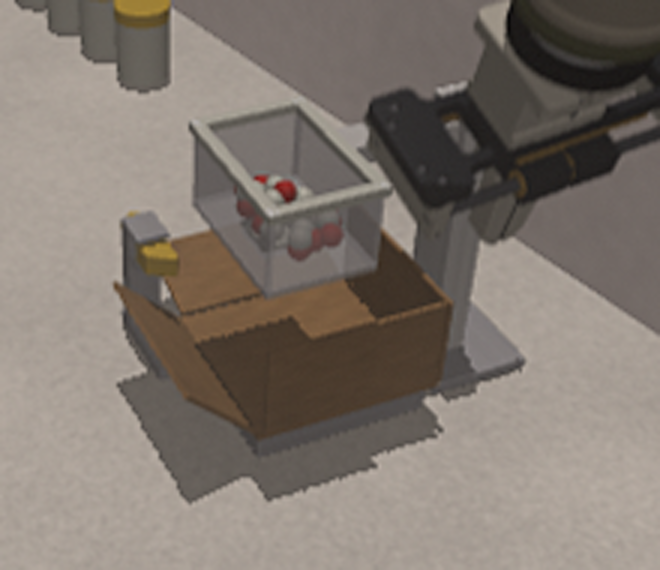

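The right panel stands upright (around pixel 350,360 in the crop) and the gripper is clear. Swinging to the robot's right side.

Call:
apply_moves:
  delta_pos:
    - [-3.5, -4, -2.1]
    - [-3.5, -4, -2.1]
    - [-3.5, -4, -2.1]
    - [-3.5, -4, -2.1]
    - [-3.5, -4, -2.1]
    - [-3.5, -4, -2.1]
    - [-3.5, -4, -2.1]
    - [-3.5, -4, -2.1]
  twist: [0, 0, 0, 0, 0, 0, 0, 0]

```text
t: 11.78
tool_pos: [0.2797, -0.4666, 0.3317]
orientation: [-2.245, -1.921, -0.486]
force: [1.1, -1.4, 0.4]
opening: 0.0006
gripper_force: 0.0
```

Call:
apply_moves:
  delta_pos:
    - [-3.5, -4, -2.1]
    - [-3.5, -4, -2.1]
    - [-3.5, -4, -2.1]
    - [-3.5, -4, -2.1]
    - [-3.5, -4, -2.1]
    - [-3.5, -4, -2.1]
    - [-3.5, -4, -2.1]
    - [-3.5, -4, -2.1]
  twist: [0, 0, 0, 0, 0, 0, 0, 0]

```text
t: 12.78
tool_pos: [-0.0763, -0.7148, 0.3634]
orientation: [-2.247, -1.919, -0.484]
force: [0.4, -0.7, -0.0]
opening: 0.0004
gripper_force: 0.0
```

Call:
apply_moves:
  delta_pos:
    - [-5.5, 0, -2]
    - [-5.5, 0, -2]
    - [-5.5, 0, -2]
    - [-5.5, 0, -2]
    - [-5.5, 0, -2]
    - [-5.5, 0, -2]
  twist: [0, 0, 0, 0, 0, 0]

```text
t: 13.52
tool_pos: [-0.0983, -0.8162, 0.2973]
orientation: [2.39, 2.019, 0.264]
force: [-0.6, 0.2, 0.3]
opening: 0.0007
gripper_force: 0.0
```

Run:
```python
from h import *
s,M=st()
```

```text
t 13.53 q [-1.797  1.129  0.023  0.12   2.12  -1.573] pos [-0.0983 -0.8162  0.2973] F [-0.6  0.2  0.3]
[[0.159, 0.979, 0.129], [0.979, -0.173, 0.107], [0.127, 0.11, -0.986]]
```

Call:
apply_moves:
  delta_pos:
    - [-5.5, 0, -2]
    - [-5.5, 0, -2]
    - [-5.5, 0, -2]
    - [-5.5, 0, -2]
    - [-5.5, 0, -2]
    - [-5.5, 0, -2]
    - [-5.5, 0, -2]
    - [-5.5, 0, -2]
  twist: [0, 0, 0, 0, 0, 0, 0, 0]

```text
t: 14.52
tool_pos: [-0.1342, -0.9159, 0.3356]
orientation: [2.243, 1.857, -0.119]
force: [0.0, 0.3, 0.4]
opening: 0.0003
gripper_force: 0.0
```

Run:
```python
from h import *
s,M=st()
```

```text
t 14.53 q [-1.823  1.09   0.023  0.14   1.826 -1.586] pos [-0.1342 -0.9159  0.3356] F [0.  0.3 0.4]
[[0.195, 0.977, 0.081], [0.959, -0.173, -0.224], [-0.205, 0.122, -0.971]]
```

Call:
apply_moves:
  delta_pos:
    - [-5.5, 0, -2]
    - [-5.5, 0, -2]
    - [-5.5, 0, -2]
    - [-5.5, 0, -2]
    - [-5.5, 0, -2]
    - [-5.5, 0, -2]
  twist: [0, 0, 0, 0, 0, 0]

```text
t: 15.28
tool_pos: [-0.1618, -0.9588, 0.4394]
orientation: [2.113, 1.722, -0.375]
force: [0.8, -0.5, 0.5]
opening: 0.0007
gripper_force: 0.0
```

Run:
```python
from h import *
s,M=st()
print(jt((10,330,260),(-7.5,0,25),s,M),wt((.35,-.3,.36),s,M),wt((.42,.1,.36),s,M),wt((-.1,-.55,.36),s,M))
```

```text
t 15.28 q [-1.849  1.     0.023  0.162  1.667 -1.593] pos [-0.1618 -0.9588  0.4394] F [ 0.8 -0.5  0.5]
[[0.21, 0.977, 0.037], [0.873, -0.171, -0.456], [-0.44, 0.128, -0.889]]
(array([139.45,  65.04, -41.53]), array([ 0.913,  1.296, -0.16 ])) [ 71.8  37.7 -21.1] [108.2  37.8 -39.1] [ 40.5  -1.9 -11.4]
```

Run:
```python
from h import *
s,M=st(); 
def leg(a,b): return np.round(100*M.T@(np.array(b)-np.array(a)),1)
A=(.45,-.15,.38);B=(.55,.4,.36)
print(wt(A,s,M),leg(A,B))
```

```text
t 15.28 q [-1.849  1.     0.023  0.162  1.667 -1.593] pos [-0.1618 -0.9588  0.4394] F [ 0.8 -0.5  0.5]
[[0.21, 0.977, 0.037], [0.873, -0.171, -0.456], [-0.44, 0.128, -0.889]]
[ 86.1  45.2 -29.4] [ 51.    0.1 -23. ]
```

Call:
apply_moves:
  delta_pos:
    - [4.8, 2.5, -1.6]
    - [4.8, 2.5, -1.6]
    - [4.8, 2.5, -1.6]
    - [4.8, 2.5, -1.6]
    - [4.8, 2.5, -1.6]
    - [4.8, 2.5, -1.6]
    - [4.8, 2.5, -1.6]
    - [4.8, 2.5, -1.6]
  twist: [0, 0, 0, 0, 0, 0, 0, 0]

```text
t: 16.27
tool_pos: [0.0757, -0.6514, 0.4218]
orientation: [2.113, 1.721, -0.373]
force: [0.4, 0.1, -0.3]
opening: 0.0006
gripper_force: 0.0
```

Call:
apply_moves:
  delta_pos:
    - [4.8, 2.5, -1.6]
    - [4.8, 2.5, -1.6]
    - [4.8, 2.5, -1.6]
    - [4.8, 2.5, -1.6]
    - [4.8, 2.5, -1.6]
    - [4.8, 2.5, -1.6]
    - [4.8, 2.5, -1.6]
    - [4.8, 2.5, -1.6]
  twist: [0, 0, 0, 0, 0, 0, 0, 0]

```text
t: 17.27
tool_pos: [0.3473, -0.2917, 0.3939]
orientation: [2.112, 1.72, -0.369]
force: [1.1, -0.5, -0.4]
opening: 0.0005
gripper_force: 0.0
```

Call:
apply_moves:
  delta_pos:
    - [4.8, 2.5, -1.6]
    - [4.8, 2.5, -1.6]
    - [5.1, 0, -2.3]
    - [5.1, 0, -2.3]
    - [5.1, 0, -2.3]
    - [5.1, 0, -2.3]
    - [5.1, 0, -2.3]
    - [5.1, 0, -2.3]
  twist: [0, 0, 0, 0, 0, 0, 0, 0]

```text
t: 18.27
tool_pos: [0.4738, 0.129, 0.3757]
orientation: [2.114, 1.722, -0.367]
force: [0.4, -0.4, 0.1]
opening: 0.0007
gripper_force: 0.0
```

Call:
apply_moves:
  delta_pos:
    - [5.1, 0, -2.3]
    - [5.1, 0, -2.3]
    - [5.1, 0, -2.3]
    - [5.1, 0, -2.3]
  twist: [0, 0, 0, 0]

```text
t: 18.77
tool_pos: [0.5134, 0.349, 0.3684]
orientation: [2.115, 1.723, -0.367]
force: [1.4, -0.4, 1.5]
opening: 0.0005
gripper_force: 0.0
```

Run:
```python
from h import *
s,M=st(); print(injig(s,M,(-7.5,0,25)))
print(jt((20,330,150),(-7.5,0,25),s,M),jt((20,195,28),(-7.5,0,25),s,M))
```

```text
t 18.77 q [ 0.723  0.432  0.975 -0.413  1.994  0.804] pos [0.5134 0.349  0.3684] F [ 1.4 -0.4  1.5]
[[0.212, 0.977, 0.04], [0.875, -0.171, -0.452], [-0.435, 0.131, -0.891]]
[-226.3  301.5  349.4]
(array([12.76, 21.8 , 19.36]), array([ 0.248, -0.013, -0.199])) (array([ 5.94, 20.27, 36.15]), array([ 0.225, -0.146, -0.321]))
```

Call:
apply_moves:
  delta_pos:
    - [2.1, 3.6, 3.2]
    - [2.1, 3.6, 3.2]
    - [2.1, 3.6, 3.2]
    - [2.1, 3.6, 3.2]
    - [2.1, 3.6, 3.2]
    - [2.2, 3.7, 3.3]
  twist: [0, 0, 0, 0, 0, 0]

```text
t: 19.52
tool_pos: [0.7608, 0.3333, 0.1687]
orientation: [2.115, 1.723, -0.367]
force: [0.1, 0.4, 0.8]
opening: 0.0003
gripper_force: 0.0
```

Call:
apply_moves:
  delta_pos:
    - [-1.7, -0.4, 4.2]
    - [-1.7, -0.4, 4.2]
    - [-1.7, -0.4, 4.2]
    - [-1.7, -0.4, 4.2]
    - [0, 0, 0]
  twist: [0, 0, 0, 0, 0]

```text
t: 20.15
tool_pos: [0.733, 0.1966, 0.0423]
orientation: [2.116, 1.722, -0.381]
force: [-0.2, 0.3, 0.1]
opening: 0.0005
gripper_force: 0.0
```

```bash
cat >> h.py <<'E'
def axes(M):
    p=pickle.load(open("jig.pkl","rb")); c,n=np.cos(p[2]),np.sin(p[2])
    for n_,v in (("jx",(c,n,0)),("jy",(-n,c,0)),("z",(0,0,1))): print(n_,np.round(M.T@np.array(v),3))
E
python3 - <<'E'
from h import *
s,M=st(); print(injig(s,M,(-7.5,0,25))); axes(M)
E
```

```text
t 20.15 q [ 0.396  0.877  0.947 -0.449  1.49   0.677] pos [0.733  0.1966 0.0423] F [-0.2  0.3  0.1]
[[0.211, 0.977, 0.031], [0.873, -0.174, -0.456], [-0.44, 0.123, -0.889]]
[ 15.4 187.9  23.4]
jx [0.061 0.992 0.107]
jy [ 0.896 -0.007 -0.445]
z [-0.44   0.123 -0.889]
```

Call:
apply_moves:
  delta_pos:
    - [-0.9, 0, 0.44]
    - [-0.9, 0, 0.44]
    - [-0.9, 0, 0.44]
    - [-0.9, 0, 0.44]
    - [-0.36, 0, 0.18]
    - [-0.36, 0, 0]
  twist: [0, 0, 0, 0, 0, 0]

```text
t: 20.9
tool_pos: [0.727, 0.1535, 0.048]
orientation: [2.114, 1.723, -0.371]
force: [-0.2, 0.3, 0.3]
opening: 0.0004
gripper_force: 0.4
```

Call:
apply_moves:
  delta_pos:
    - [-0.53, 0.05, -0.18]
    - [-0.53, 0.05, -0.18]
    - [-0.53, 0.05, -0.18]
  twist: [0, 0, 0]

```text
t: 21.28
tool_pos: [0.7262, 0.1452, 0.0616]
orientation: [2.113, 1.726, -0.363]
force: [0.8, 6.4, 0.7]
opening: 0.0006
gripper_force: 2.5
```

Run:
```python
from h import *
s,M=st(); print(injig(s,M,(-7.5,0,25)))
```

```text
t 21.27 q [ 0.338  0.764  1.08  -0.459  1.435  0.634] pos [0.7262 0.1452 0.0616] F [0.8 6.4 0.7]
[[0.21, 0.977, 0.043], [0.877, -0.169, -0.451], [-0.433, 0.132, -0.892]]
[ 17.6 136.2  42.5]
```

Call:
apply_moves:
  delta_pos:
    - [-0.45, 0.03, 0]
    - [-0.45, 0.03, 0]
    - [-0.45, 0.03, 0]
    - [-0.45, 0.03, 0]
    - [-0.45, 0.03, 0]
    - [-0.45, 0.03, 0]
  twist: [0, 0, 0, 0, 0, 0]

```text
t: 22.02
tool_pos: [0.7211, 0.1176, 0.0721]
orientation: [2.114, 1.722, -0.372]
force: [-0.1, 1.6, 0.0]
opening: 0.0005
gripper_force: 0.8
```

Call:
apply_moves:
  delta_pos:
    - [-0.45, 0.03, 0]
    - [-0.45, 0.03, 0]
    - [-0.45, 0.03, 0]
    - [-0.45, 0.03, 0]
    - [-0.35, 0.05, -0.1]
  twist: [0, 0, 0, 0, 0]

```text
t: 22.65
tool_pos: [0.7179, 0.0993, 0.0821]
orientation: [2.115, 1.723, -0.372]
force: [1.1, 2.7, -3.3]
opening: 0.0006
gripper_force: 1.5
```

Run:
```python
from h import *
s,M=st(); print(injig(s,M,(-7.5,0,25)))
```

```text
t 22.65 q [ 0.284  0.683  1.161 -0.468  1.418  0.589] pos [0.7179 0.0993 0.0821] F [ 1.1  2.7 -3.3]
[[0.211, 0.977, 0.037], [0.875, -0.171, -0.454], [-0.437, 0.128, -0.89]]
[17.  89.5 63.1]
```

Call:
apply_moves:
  delta_pos:
    - [-0.25, 0.02, -0.04]
    - [-0.25, 0.02, -0.04]
    - [-0.25, 0.02, -0.04]
    - [-0.18, 0, 0.09]
    - [0, 0, 0]
  twist: [0, 0, 0, 0, 0]

```text
t: 23.28
tool_pos: [0.7169, 0.0912, 0.0873]
orientation: [2.114, 1.722, -0.371]
force: [-0.7, 1.8, -0.6]
opening: 0.0004
gripper_force: 0.8
```

Call:
apply_moves:
  delta_pos:
    - [-0.13, 0, 0.06]
    - [0, 0, 0]
  twist: [0, 0]

```text
t: 23.52
tool_pos: [0.7168, 0.09, 0.0874]
orientation: [2.114, 1.722, -0.371]
force: [-1.3, 2.2, 0.1]
opening: 0.0007
gripper_force: 1.0
```

Run:
```python
from h import *
s,M=st(); print(injig(s,M,(-7.5,0,25)))
```

```text
t 23.52 q [ 0.273  0.665  1.176 -0.47   1.414  0.578] pos [0.7168 0.09   0.0874] F [-1.3  2.2  0.1]
[[0.211, 0.977, 0.039], [0.874, -0.171, -0.454], [-0.437, 0.13, -0.89]]
[17.5 80.1 68.4]
```

Call:
apply_moves:
  delta_pos:
    - [-0.13, 0, 0.06]
    - [-0.13, 0, 0.06]
    - [0, 0, 0]
  twist: [0, 0, 0]

```text
t: 23.9
tool_pos: [0.7164, 0.088, 0.0875]
orientation: [2.115, 1.723, -0.369]
force: [-1.3, 6.3, 1.5]
opening: 0.0006
gripper_force: 3.0
```

Call:
apply_moves:
  delta_pos:
    - [-0.09, 0, 0.04]
    - [-0.09, 0, 0.04]
    - [0, 0, 0]
  twist: [0, 0, 0]

```text
t: 24.28
tool_pos: [0.7163, 0.0877, 0.0875]
orientation: [2.115, 1.725, -0.366]
force: [-0.4, 11.2, 1.4]
opening: 0.0009
gripper_force: 5.7
```

Both side panels are at their stops. For the front panel I need the tilt toward jig +x, and one reach outward at azimuth ≈50° should turn the present tilt into that.

Call:
apply_moves:
  delta_pos:
    - [1.8, 0, -0.9]
    - [1.8, 0, -0.9]
    - [2.7, 0, -1.3]
    - [0, 0.6, -5.5]
    - [0, 0.6, -5.5]
    - [0, 0.6, -5.5]
    - [0, 0.6, -5.5]
    - [0, 0.6, -5.5]
  twist: [0, 0, 0, 0, 0, 0, 0, 0]

```text
t: 25.28
tool_pos: [0.7475, 0.2705, 0.3314]
orientation: [2.114, 1.72, -0.368]
force: [1.2, 0.2, 0.9]
opening: 0.0003
gripper_force: 0.0
```

Run:
```python
from h import *
p=pickle.load(open("jig.pkl","rb")); p[:2]=jw(p,[(0,-2.6,0)])[0][:2]; pickle.dump(p,open("jig.pkl","wb"))
from plant import robot
s,M=st(); print(wt((.53,.65,.36),s,M)); d=np.array([np.cos(.89),np.sin(.89),.1]); print(M.T@d)
c=robot.read_camera("scene"); cv2.imwrite("pics/s2.png",cv2.resize(c["frame"][170:350,160:360,::-1],None,fx=3,fy=3,interpolation=cv2.INTER_CUBIC))
```

```text
t 25.27 q [ 0.471  0.971  0.274 -0.493  2.033  0.482] pos [0.7475 0.2705 0.3314] F [1.2 0.2 0.9]
[[0.212, 0.976, 0.041], [0.874, -0.171, -0.455], [-0.437, 0.132, -0.89]]
[ 27.3 -27.4 -20.7]
[ 0.7692065   0.49468483 -0.41666327]
```

View pics/s2.png

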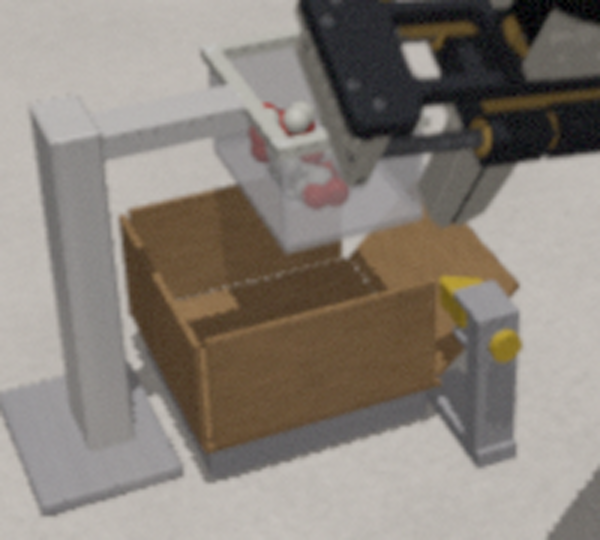

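Both side panels stand upright in the scene picture, with the left one at about (320,380) in the crop. Now for the reach to re-tilt.

Call:
apply_moves:
  delta_pos:
    - [3.4, -3.4, -2.6]
    - [3.4, -3.4, -2.6]
    - [3.4, -3.4, -2.6]
    - [3.4, -3.4, -2.6]
    - [3.4, -3.4, -2.6]
    - [3.4, -3.4, -2.6]
    - [3.4, -3.4, -2.6]
    - [3.4, -3.4, -2.6]
  twist: [0, 0, 0, 0, 0, 0, 0, 0]

```text
t: 26.32
tool_pos: [0.482, 0.5895, 0.3306]
orientation: [2.111, 1.741, -0.285]
force: [-0.1, 0.4, 1.1]
opening: 0.0005
gripper_force: 0.0
```

Call:
apply_moves:
  delta_pos:
    - [4.4, 2.8, -2.4]
    - [4.4, 2.8, -2.4]
    - [4.4, 2.8, -2.4]
    - [4.4, 2.8, -2.4]
    - [4.4, 2.8, -2.4]
    - [4.4, 2.8, -2.4]
  twist: [0, 0, 0, 0, 0, 0]

```text
t: 27.08
tool_pos: [0.5421, 0.6461, 0.3197]
orientation: [2.111, 1.818, 0.033]
force: [0.2, 0.0, -0.1]
opening: 0.0002
gripper_force: 0.0
```

Run:
```python
from h import *
s,M=st(); d=np.array([np.cos(.89),np.sin(.89),.1]); print(M.T@d)
```

```text
t 27.07 q [ 0.956  1.122  0.024 -0.393  2.029  0.935] pos [0.5421 0.6461 0.3197] F [ 0.2  0.  -0.1]
[[0.175, 0.954, 0.245], [0.962, -0.113, -0.249], [-0.21, 0.279, -0.937]]
[ 0.83666121  0.54070409 -0.13280479]
```

Call:
apply_moves:
  delta_pos:
    - [4.9, 3.3, -0.8]
    - [4.9, 3.3, -0.8]
    - [4.9, 3.3, -0.8]
    - [4.9, 3.3, -0.8]
    - [4.9, 3.3, -0.8]
  twist: [0, 0, 0, 0, 0]

```text
t: 27.7
tool_pos: [0.6106, 0.7006, 0.2999]
orientation: [2.087, 1.867, 0.326]
force: [0.2, 0.1, -0.4]
opening: 0.0002
gripper_force: 0.0
```

Run:
```python
from h import *
s,M=st()
```

```text
t 27.7 q [ 0.933  1.151  0.024 -0.37   1.784  0.931] pos [0.6106 0.7006 0.2999] F [ 0.2  0.1 -0.4]
[[0.119, 0.919, 0.377], [0.992, -0.094, -0.085], [-0.043, 0.384, -0.922]]
```

Call:
apply_moves:
  delta_pos:
    - [0, 0, -1.5]
    - [0, 0, -1.5]
    - [0, 0, -1.5]
    - [0, 0, -1.5]
    - [0, 0, -1.5]
    - [0, 0, -1.5]
    - [0, 0, -1.5]
    - [0, 0, -1.5]
  twist: [-0.186, -0.186, -0.186, -0.186, -0.186, -0.186, -0.186, -0.186]

```text
t: 28.7
tool_pos: [0.554, 0.6933, 0.403]
orientation: [0.251, 2.726, -0.048]
force: [-0.1, -0.4, 0.5]
opening: 0.0003
gripper_force: 0.0
```

Run:
```python
from h import *
s,M=st(); axes(M); o=(-7.5,0,25)
a=jt((-240,0,250),o,s,M)[0]; b=jt((-175,0,58),o,s,M)[0]; print(a,b-a)
```

```text
t 28.7 q [ 0.983  1.032  0.023 -0.391  1.892 -0.566] pos [0.554  0.6933 0.403 ] F [-0.1 -0.4  0.5]
[[-0.903, 0.182, 0.388], [0.169, 0.983, -0.069], [-0.395, 0.003, -0.919]]
jx [-0.919  0.015  0.395]
jy [ 0.015  1.    -0.003]
z [-0.395  0.003 -0.919]
[  5.19 -66.83  12.03] [ 1.61  0.05 20.21]
```

Call:
apply_moves:
  delta_pos:
    - [0.4, -5.6, 1]
    - [0.4, -5.6, 1]
    - [0.4, -5.6, 1]
    - [0.4, -5.6, 1]
    - [0.4, -5.6, 1]
    - [0.4, -5.6, 1]
    - [0.4, -5.6, 1]
    - [0.4, -5.6, 1]
  twist: [0, 0, 0, 0, 0, 0, 0, 0]

```text
t: 29.7
tool_pos: [0.4926, 0.3244, 0.3368]
orientation: [0.258, 2.721, -0.048]
force: [0.7, 0.3, 0.1]
opening: 0.0006
gripper_force: 0.0
```

Call:
apply_moves:
  delta_pos:
    - [0.4, -5.6, 1]
    - [0.4, -5.6, 1]
    - [0.4, -5.6, 1]
    - [0.4, -5.6, 1]
    - [0, 0, 0]
  twist: [0, 0, 0, 0, 0]

```text
t: 30.32
tool_pos: [0.4516, 0.1023, 0.2925]
orientation: [0.266, 2.72, -0.052]
force: [0.1, 0.7, 1.0]
opening: 0.0007
gripper_force: 0.0
```

Run:
```python
from h import *
s,M=st(); axes(M); o=(-7.5,0,25); print(injig(s,M,o))
print(jt((-175,0,58),o,s,M)[0])
```

```text
t 30.32 q [ 0.238 -0.644  2.099 -0.171  1.314 -1.126] pos [0.4516 0.1023 0.2925] F [0.1 0.7 1. ]
[[-0.9, 0.193, 0.391], [0.178, 0.981, -0.075], [-0.398, 0.002, -0.917]]
jx [-0.917  0.026  0.398]
jy [ 0.025  1.    -0.008]
z [-0.398  0.002 -0.917]
[-231.6   67.8  272.6]
[ 3.19 -6.68 21.99]
```

Call:
apply_moves:
  delta_pos:
    - [0.8, -1.7, 5.5]
    - [0.8, -1.7, 5.5]
    - [0.8, -1.7, 5.5]
    - [0.8, -1.6, 5.5]
    - [0, 0, 0]
  twist: [0, 0, 0, 0, 0]

```text
t: 30.95
tool_pos: [0.4931, 0.0295, 0.0727]
orientation: [0.26, 2.732, -0.052]
force: [-0.4, -0.3, -0.6]
opening: 0.0004
gripper_force: 0.0
```

Run:
```python
from h import *
s,M=st(); axes(M); o=(-7.5,0,25); print(injig(s,M,o))
```

```text
t 30.95 q [ 0.011 -0.36   2.318 -0.108  0.795 -1.31 ] pos [0.4931 0.0295 0.0727] F [-0.4 -0.3 -0.6]
[[-0.905, 0.189, 0.381], [0.174, 0.982, -0.073], [-0.388, 0.001, -0.922]]
jx [-0.921  0.021  0.388]
jy [ 0.02   1.    -0.008]
z [-0.388  0.001 -0.922]
[-178.7    3.1   52.6]
```

Call:
apply_moves:
  delta_pos:
    - [-0.92, 0, 0.39]
    - [-0.92, 0, 0.39]
    - [-0.92, 0, 0.39]
    - [-0.92, 0, 0.39]
    - [-0.92, 0, 0.39]
    - [-0.45, 0, -0.03]
    - [-0.45, 0, -0.03]
    - [-0.45, 0, -0.03]
  twist: [0, 0, 0, 0, 0, 0, 0, 0]

```text
t: 31.95
tool_pos: [0.5572, 0.0179, 0.0845]
orientation: [0.258, 2.723, -0.05]
force: [-1.9, -0.5, 1.2]
opening: 0.0005
gripper_force: 1.0
```

Call:
apply_moves:
  delta_pos:
    - [-0.45, 0, -0.03]
    - [-0.45, 0, -0.03]
    - [-0.45, 0, -0.03]
  twist: [0, 0, 0]

```text
t: 32.33
tool_pos: [0.5693, 0.0157, 0.0909]
orientation: [0.258, 2.723, -0.05]
force: [-4.0, 0.6, 1.5]
opening: 0.0004
gripper_force: 1.8
```

Run:
```python
from h import *
s,M=st(); o=(-7.5,0,25); print(injig(s,M,o))
```

```text
t 32.33 q [-0.023 -0.155  2.118 -0.09   0.778 -1.353] pos [0.5693 0.0157 0.0909] F [-4.   0.6  1.5]
[[-0.901, 0.188, 0.39], [0.173, 0.982, -0.072], [-0.397, 0.002, -0.918]]
[-101.     2.2   70.9]
```

Call:
apply_moves:
  delta_pos:
    - [-0.29, 0, -0.04]
    - [-0.29, 0, -0.04]
    - [-0.29, 0, -0.04]
    - [-0.29, 0, -0.04]
  twist: [0, 0, 0, 0]

```text
t: 32.83
tool_pos: [0.5754, 0.0144, 0.0935]
orientation: [0.259, 2.731, -0.05]
force: [-12.0, 4.1, -1.5]
opening: 0.0004
gripper_force: 6.6
```

Call:
apply_moves:
  delta_pos:
    - [-0.25, 0, 0]
    - [-0.25, 0, 0.05]
    - [-0.18, 0, 0.08]
  twist: [0, 0, 0]

```text
t: 33.2
tool_pos: [0.5828, 0.013, 0.0954]
orientation: [0.259, 2.729, -0.05]
force: [-7.4, 2.9, -4.7]
opening: 0.0002
gripper_force: 4.0
```

Run:
```python
from h import *
s,M=st(); o=(-7.5,0,25); print(injig(s,M,o))
```

```text
t 33.2 q [-0.029 -0.118  2.074 -0.085  0.791 -1.363] pos [0.5828 0.013  0.0954] F [-7.4  2.9 -4.7]
[[-0.904, 0.188, 0.384], [0.173, 0.982, -0.072], [-0.39, 0.002, -0.921]]
[-87.4   1.8  75.3]
```

Passing the catch, with forces near 12 N. Pressing on in 1–2 mm steps until it reaches the stop.

Call:
apply_moves:
  delta_pos:
    - [-0.18, 0, 0.08]
    - [-0.18, 0, 0.08]
    - [-0.09, 0, 0.04]
    - [0, 0, 0]
  twist: [0, 0, 0, 0]

```text
t: 33.7
tool_pos: [0.5868, 0.0123, 0.0953]
orientation: [0.259, 2.732, -0.05]
force: [-20.0, 3.8, 6.6]
opening: 0.0005
gripper_force: 10.2
```

Call:
apply_moves:
  delta_pos:
    - [-0.1, 0, 0.04]
    - [0, 0, 0]
  twist: [0, 0]

```text
t: 33.95
tool_pos: [0.5871, 0.0122, 0.0952]
orientation: [0.259, 2.733, -0.05]
force: [-29.2, 5.3, 13.8]
opening: 0.0004
gripper_force: 14.4
```

Run:
```python
from h import *
s,M=st(); o=(-7.5,0,25); print(injig(s,M,o))
```

```text
t 33.95 q [-0.031 -0.103  2.059 -0.084  0.794 -1.365] pos [0.5871 0.0122 0.0952] F [-29.2   5.3  13.8]
[[-0.906, 0.188, 0.38], [0.174, 0.982, -0.071], [-0.387, 0.001, -0.922]]
[-83.1   1.8  75. ]
```

It's at the stop with about 32 N total, so I'll ease off slightly and hold while the catch comes out.

Call:
apply_moves:
  delta_pos:
    - [0.08, 0, -0.03]
    - [0, 0, 0]
    - [0, 0, 0]
    - [0, 0, 0]
    - [0, 0, 0]
    - [0, 0, 0]
    - [0, 0, 0]
    - [0, 0, 0]
  twist: [0, 0, 0, 0, 0, 0, 0, 0]

```text
t: 34.95
tool_pos: [0.5868, 0.0123, 0.0952]
orientation: [0.259, 2.732, -0.05]
force: [-22.0, 3.9, 8.1]
opening: 0.0005
gripper_force: 11.0
```

Call:
apply_moves:
  delta_pos:
    - [0, 0, 0]
    - [0, 0, 0]
    - [0, 0, 0]
    - [0, 0, 0]
    - [0, 0, 0]
    - [0, 0, 0]
  twist: [0, 0, 0, 0, 0, 0]

```text
t: 35.7
tool_pos: [0.5868, 0.0123, 0.0952]
orientation: [0.259, 2.732, -0.05]
force: [-21.0, 4.3, 8.1]
opening: 0.0003
gripper_force: 11.0
```

Run:
```python
from h import *
from plant import robot
c=robot.read_camera("scene"); d=robot.read_camera("side")
k=lambda f:cv2.resize(f,(400,400),interpolation=cv2.INTER_CUBIC)
cv2.imwrite("pics/s3.png",np.hstack([k(c["frame"][225:335,240:350,::-1]),k(d["frame"][190:300,290:400,::-1])]))
```

```text
(no output)
```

View pics/s3.png

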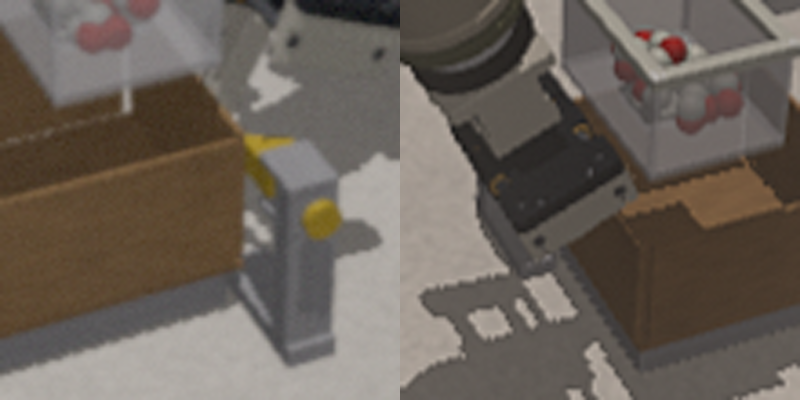

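The catch nose reaches out in front of the upright front panel, at about (265,155) on the left, and its knob is back near the post. I'll release slowly and watch the force.

Call:
apply_moves:
  delta_pos:
    - [0.2, 0, -0.08]
    - [0.2, 0, -0.08]
    - [0.1, 0, -0.04]
    - [0, 0, 0]
  twist: [0, 0, 0, 0]

```text
t: 36.3
tool_pos: [0.5851, 0.0126, 0.0979]
orientation: [0.259, 2.723, -0.05]
force: [-3.1, -0.5, -2.4]
opening: 0.0003
gripper_force: 1.7
```

Call:
apply_moves:
  delta_pos:
    - [0.14, 0, -0.06]
    - [0.14, 0, -0.06]
    - [0, 0, 0]
  twist: [0, 0, 0]

```text
t: 36.67
tool_pos: [0.5832, 0.0131, 0.0991]
orientation: [0.258, 2.721, -0.05]
force: [0.4, 0.3, 0.2]
opening: 0.0003
gripper_force: 0.0
```

The force is zero, so the catch is holding the panel. Now I back well clear.

Call:
apply_moves:
  delta_pos:
    - [0.5, 0, -0.2]
    - [1.8, 0, -0.8]
    - [2.8, 0, -1.2]
    - [2.8, 0, -1.2]
    - [2.8, 0, -1.2]
    - [0, 0, -2]
    - [0, 0, 0]
    - [0, 0, 0]
  twist: [0, 0, 0, 0, 0, 0, 0, 0]

```text
t: 37.67
tool_pos: [0.4606, 0.0364, 0.1163]
orientation: [0.258, 2.722, -0.05]
force: [-0.4, -0.2, -0.0]
opening: 0.0004
gripper_force: 0.0
```

Run:
```python
from h import *
from plant import robot
c=robot.read_camera("scene"); d=robot.read_camera("side")
k=lambda f:cv2.resize(f,(400,400),interpolation=cv2.INTER_CUBIC)
cv2.imwrite("pics/s4.png",np.hstack([k(c["frame"][205:345,210:350,::-1]),k(d["frame"][180:310,300:430,::-1])]))
```

```text
(no output)
```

View pics/s4.png

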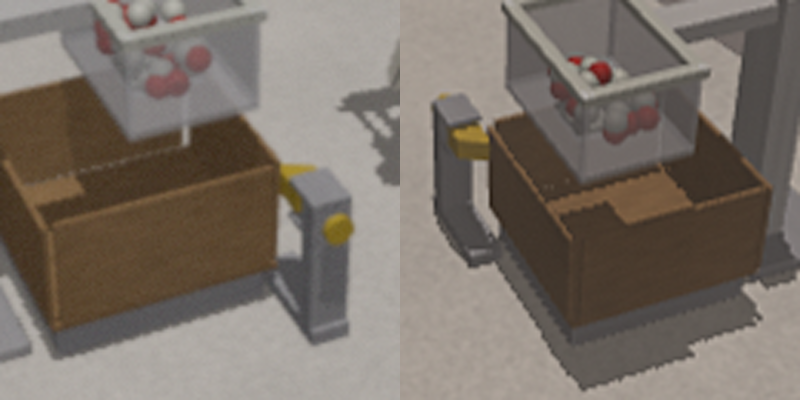

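All three panels stand unaided. The yellow nose is in front of the front panel (right view, about 470,140) and the gripper is clear.

```bash
python3 -c "
from plant import robot
print(robot.close_job())"
```

```text
the job is handed in; nothing more can be done
None
```

The tray is erected: both side panels and the front panel stand upright with the catch out in front, the arm is clear, and the job was handed in at about 38 s (no verdict was returned).

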